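Clear a tipped bottle from the accumulation turntable

ROBOT

A 7-joint arm with a two-finger parallel gripper is mounted at the origin on the work surface. World frame = base frame: x ahead of the robot, y to its left, z up, the work surface at z = 0. Lengths are in m, angles in rad, forces in N, time in s.
With the tool pointing down it reaches from about 0.425 to 0.95 m from the base axis. Payload 4.7 kg.
Tool frame: the origin (TCP) lies on the centre line of the jaws, within the pads' length; the fingertips stand robot.nose_length ahead of it and the grasp point (between the pads) lies 8 mm behind it (robot.nose_length is the distance from the TCP to the fingertips, in m); z points along the fingers, y is the line along which they close (so a half turn about z gives the same grasp; the last joint's range is limited). The gripper opens to 85 mm and grips with 20 to 120 N. Pads are 22 mm wide; open, the fingers measure 114 mm over their backs; the gripper's body (76 mm by 85 mm) begins 54 mm behind the grasp point. The pads swing forward as they close: fully open they stand 13 mm farther back than shut.
Start: joints at [1.291, 0.469, -0.049, 1.532, 0.024, 1.141, -0.082], TCP at [0.168, -0.654, 0.242] pointing down, gripper open.
Joint ranges: [-2.59, 2.59], [-0.33, 1.99], [-1.39, 1.29], [0.1, 2.45], [-1.04, 4.18], [0.21, 1.99], [-2.66, 2.66]. Speed limits (rad/s): [2.57, 2.57, 3.14, 3.14, 3.14, 3.14, 3.14].

INTERFACE

Orientations are given as [roll, pitch, yaw] about the fixed x, y, z axes, in that order (R = Rz(yaw) Ry(pitch) Rx(roll)).
In Python, from plant import robot gives the robot as it stands. Calls block until the motion is done:
- robot.goto(position, orientation): joint-space move of the TCP to a pose.
- robot.move_straight(position, vel=0.15, attitude=None, contact_N=None): straight line of the TCP; attitude=None keeps the orientation; vel is the mean speed in m/s. With contact_N (N) it stops when the force on the tool has changed by that much, and returns True; else False.
- robot.move_joints(angles): joint-space move.
- robot.grip(opening, strength=None): opening from 0.0 (shut) to 1.0 (fully open); strength is the grip in N (None keeps the last); returns when the fingers have stopped.
- robot.sleep(seconds).
- robot.inverse_kinematics(position, orientation): joint angles nearest the present ones, or None.
- robot.sense(): the state.
- robot.grab_frame(name): name is "scene" or "top"; returns a dict with "image" (420x560x3 uint8, red, green, blue), "range_z" (420x560 float32, m along the optical axis (not along the pixel's ray), 0 where there is no reading), "fx", "fy", "cx", "cy" (pixels), "dist_coeffs" ([k1, k2, p1, p2, k3] as OpenCV has them; the pictures are not rectified), "R" (3x3) and "t" (3): a world point X has camera coordinates R X + t. Camera axes: x right, y down, z forward; pixel columns grow to the right and rows downward; lengths in m; the calibration is good to about 2 mm. A picture is of the moment at which its call begins.
A pose or a line that the arm cannot do raises robot.IKError and nothing moves.
- robot.close_job(): hands the job in; it is judged then, once.
The state is a dict: "t": time; "joint_pos": joint angles; "joint_velocities": joint speeds; "effort": joint torques, N m; "tcp_pos": TCP position; "tcp_rot": TCP orientation; "wrist_force": force on the tool from outside, world axes, zero at the start; "torque": the same for the moment, N m; "opening": opening from 0.0 (shut) to 1.0 (fully open); "gripper_force": force on a finger pad.
Only numpy, scipy, OpenCV 4.12 (cv2) and the standard library are available. Lean on these libraries where they do the work, as an engineer would, in place of code of your own. Each camera call takes 0.05 s, during which the arm holds its last target. There are 200 camera calls.

TASK

A bottle has fallen over on the free-spinning turntable and lies under the wire guard. Turn the turntable gently (its rim posts are there to push on) until the fallen bottle lies out in the open half, lift that bottle off and lay it down on its side inside the steel tray, lowering it in rather than dropping it. Keep the standing bottles upright on the turntable, let the turntable come to rest, and leave the label roll where it is.

Things in the scene. Friction and masses are not known exactly. Their poses are not given: they have to be found in the camera images.
- station: Fixed stand of the turntable; origin on the table top, on the turntable's vertical axis. Deck: flat aluminium disc, radius 180 mm, top 60 mm above the table. A grille of 10 mm steel bars covers the half on the station's +x side (far from the robot): x = 30 to 200, y = -195 to 195 mm, bar axes 205 mm above the table, four corner legs. The -x half is open above.
- turntable (a joint): Deck angle (rad) relative to the station, counter-clockwise from above; spins freely, coasts a second or so after a push. Six upright round posts, 16 mm in diameter, stand on the deck 165 mm from its axis, at joint value + k*60 degrees from the station's +x axis; tops 70 mm above the deck, 130 mm above the table.
- post0 (a point): Centre of the top of the post k = 0 on the turntable, 165 mm from the axis, 130 mm above the table.
- tipped: The fallen bottle, lying on a flat side on the turntable: amber glass with paper label, square body 50 x 50 mm, 74 long, then shoulder, neck and black cap (29 mm diameter); about 0.2 kg. Origin on the long axis in the middle of the square body (25 mm above the deck as it lies); x axis points along the bottle to the cap; cap end at x = +71 mm, base at x = -37 mm.
- stander0: A standing bottle of the same make on the turntable, 108 mm tall, 50 x 50 mm; origin at the centre of its base, z axis up to the cap.
- stander1: Another standing bottle, as stander0.
- stander2: Another standing bottle, as stander0.
- tray: Fixed open steel tray for rejects, 240 (x) x 190 (y) mm outside, walls 4 thick and 45 high; origin at the centre of its underside, inner floor 4 mm above the table.
- label_roll: Roll of blank labels standing on the table between turntable and tray, 80 mm in diameter, 60 tall, hole 40; origin at the centre of its underside.
Things that resemble listed ones, but are neither listed nor needed, are in the scene too. Leave any green look-alike of the stander2 alone. Leave any yellow look-alike of the stander1 alone.

How it is judged:
On the way, in this order (a step that is already met when the one before it is completed fails the run):
1. the turntable is turned until the middle of the fallen bottle is in the open half, at least 20 mm past the axis, with the bottle still lying on the deck (x of tipped in the frame of station below -0.02 m and z of tipped in the frame of station below 0.1 m and horizontal distance between tipped and station below 0.17 m), for 0.2 s.
2. the fallen bottle is lifted off the deck (z of tipped in the frame of station above 0.13 m and contact force between tipped and station below 0.05 N), for 0.1 s.
At the end, for the whole second after the job is handed in: The fallen bottle lies at rest on its side (within 15 degrees of level) on the floor of the tray; the three standing bottles are upright (within 8 degrees) on the turntable, under 170 mm from its axis; the turntable is at rest (under 0.1 rad/s); the label roll is within 20 mm of its start (x of tipped in the frame of tray between -0.116 and 0.116 m and y of tipped in the frame of tray between -0.091 and 0.091 m and z of tipped in the frame of tray below 0.04 m and angle between tipped's own x axis and vertical between 1.3 and 1.84 rad and linear speed of tipped below 0.03 m/s and velocity of joint turntable between -0.1 and 0.1 rad/s and angle between each of stander0, stander1, stander2's own z axis and vertical below 0.15 rad and horizontal distance between each of stander0, stander1, stander2 and station below 0.17 m and z of each of stander0, stander1, stander2 in the frame of station above 0.05 m); the robot touches nothing.
It fails at once if a standing bottle is knocked over (tilted more than 0.5 rad) (angle between any of stander0, stander1, stander2's own z axis and vertical above 0.5 rad).
It fails at once if the turntable is spun fast (over 3 rad/s) (velocity of joint turntable above 3 rad/s or velocity of joint turntable below -3 rad/s).
It fails at once if the fallen bottle is let go over the tray more than 40 mm above where it would lie on the tray's floor (horizontal distance between tipped and tray below 0.16 m and z of tipped in the frame of tray above 0.07 m and contact force between the fingers and tipped below 0.05 N).
It fails at once if the label roll is moved by more than 20 mm (distance of label_roll from where it was at the start of the episode above 0.02 m).
It also fails if it takes over 70 s, if anything falls off the work surface, if the arm or the gripper's body presses on something with over 40 N, if the wrist force passes 120 N, or if a joint passes its speed limit or range.

## Working session

There is one attempt and no reset: what is moved stays moved. The work goes in short steps, each a Python script; the robot and the scene stay as the last script left them, time stands still between calls to the robot, and variables do not carry over. Pictures are saved under pics/ and viewed, at most 10 in all, crops included, and the job is handed in when it is done.

```bash
ls; mkdir -p pics
python3 - <<'E'
from plant import robot
import cv2,numpy as np,pickle
print(robot.nose_length, robot.sense())
for n in("scene","top"):
    f=robot.grab_frame(n); pickle.dump(f,open(f"pics/{n}0.pkl","wb"))
    cv2.imwrite(f"pics/{n}0.png",cv2.resize(f["image"][:,:,::-1],(800,600),interpolation=cv2.INTER_CUBIC))
    print(n,f["fx"],f["cx"],f["cy"],f["dist_coeffs"],-f["R"].T@f["t"],f["R"], (f["range_z"]>0).mean())
E
```

```text
pics
0.011 {'t': 0.0, 'joint_pos': array([ 1.29109927,  0.46946764, -0.04859864,  1.53370679,  0.02410627,
        1.14100855, -0.08228595]), 'joint_velocities': array([ 2.75657288e-05, -9.60897114e-05, -8.00215110e-05, -1.21344370e-03,
        6.44369328e-04,  6.80775837e-04, -2.89981709e-04]), 'effort': array([-4.01827920e-04, -5.10301888e+01, -4.62896540e-02, -2.37710917e+01,
        1.07878429e-02,  7.52274238e-03,  1.59386701e-05]), 'tcp_pos': array([ 0.16738776, -0.65332492,  0.24123831]), 'tcp_rot': array([-3.13958981e+00,  7.85550837e-05,  2.50849016e-01]), 'wrist_force': array([-0.5525774,  0.434177 ,  1.0131075]), 'torque': array([-0.00529143,  0.01324498,  0.0037508 ]), 'gripper_force': 0.0, 'opening': 1.0042809058319768}
scene 520.9796739875495 267.62296376970954 207.0218945982422 [-0.04296299  0.          0.          0.          0.        ] [0.93067262 0.67591144 1.33088723] [[-0.77648682  0.62998735 -0.01357087]
 [ 0.55646866  0.67544898 -0.48385049]
 [-0.29565326 -0.38325529 -0.87504545]] 0.995812074829932
top 524.5659093625445 275.3921025906118 203.5526461893433 [-0.11291711  0.          0.          0.          0.        ] [0.34850036 0.10970287 1.47600054] [[ 0.02906927 -0.99955333 -0.00693698]
 [-0.99253193 -0.02804115 -0.1187184 ]
 [ 0.11847085  0.01033623 -0.99290373]] 0.9959948979591837
```

View pics/scene0.png

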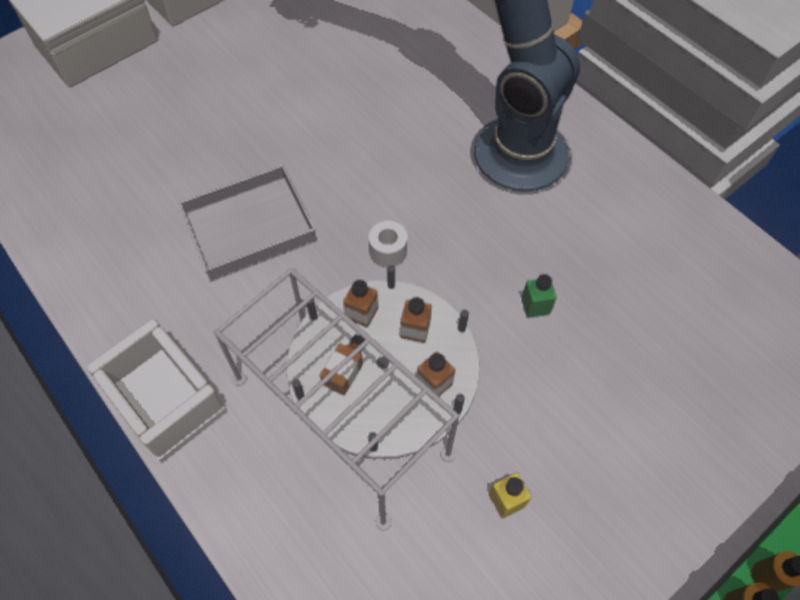

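View pics/top0.png

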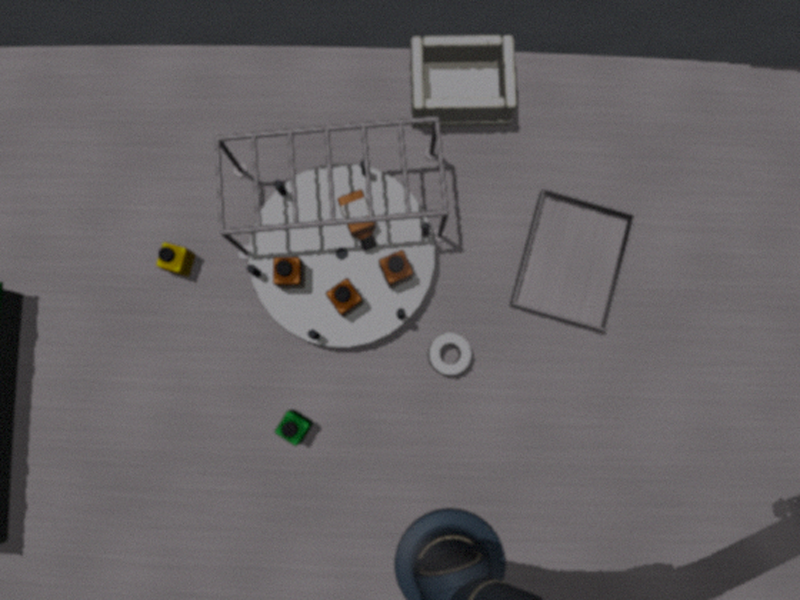

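The top picture (800x600) shows the fallen bottle, amber with a label, at about (357,213), its cap at (368,243), under the guard. The amber standers are at (286,270), (343,295) and (396,265); the green (293,427) and yellow (172,258) look-alikes stand off the deck. The roll is at (451,354), the steel tray at (572,260), and the beige box at (463,78) is not the tray. The post tops are at (280,187), (364,168), (425,230), (401,313), (314,334) and (253,270).

```bash
cat > h.py <<'E'
import cv2,numpy as np,pickle
def K(f): return np.array([[f["fx"],0,f["cx"]],[0,f["fy"],f["cy"]],[0,0,1.]])
def ray(f,p):
    p=(np.array(p,float)+.5)*.7-.5          # 800x600 view -> image pixels
    n=cv2.undistortPoints(p.reshape(1,1,2),K(f),np.array(f["dist_coeffs"]))[0,0]
    return -f["R"].T@f["t"], f["R"].T@np.array([n[0],n[1],1]), np.round(p).astype(int)
def atz(f,p,z):
    c,d,_=ray(f,p); return c+d*(z-c[2])/d[2]
def depth(f,p):
    c,d,q=ray(f,p); return c+d*np.median(f["range_z"][q[1]-1:q[1]+2,q[0]-1:q[0]+2])
def tri(f,p,g,q):
    a,d,_=ray(f,p); b,e,_=ray(g,q)
    s=np.linalg.lstsq(np.c_[d,-e],b-a,rcond=None)[0]; x,y=a+s[0]*d,b+s[1]*e
    return (x+y)/2, np.linalg.norm(x-y)
E
python3 - <<'E'
from h import *
np.set_printoptions(precision=3,suppress=True)
T=pickle.load(open("pics/top0.pkl","rb"));S=pickle.load(open("pics/scene0.pkl","rb"))
# pairs top,scene
for n,a,b in [("post A",(280,187),(372,437)),("post B",(364,168),(297,385)),("post C",(425,230),(311,303)),("post D",(401,313),(391,270)),("post E",(314,334),(464,315)),("post F",(253,270),(459,400)),("hub",(341,252),(383,362)),
 ("cap tipped",(368,243),(357,342)),("s a",(285,268),(437,361)),("s b",(342,294),(417,305)),("s c",(396,264),(360,288)),("roll",(451,354),(388,240)),
 ("tipped base edge",(351,193),(338,390)),("guard NL",(220,141),(380,490)),("guard NR",(437,119),(217,333)),("guard SL",(222,232),(456,415)),("guard SR",(446,213),(292,272)),
 ("tray UL",(545,192),(182,206)),("tray UR",(632,215),(281,171)),("tray LR",(603,330),(315,235)),("tray LL",(512,305),(211,274))]:
    x,e=tri(T,a,S,b); print(n,x,"err %.4f"%e,"depthT",depth(T,a),"S",depth(S,b))
P=np.array([atz(T,p,.13)[:2] for p in [(280,187),(364,168),(425,230),(401,313),(314,334),(253,270)]])
A=np.c_[2*P,np.ones(6)];s=np.linalg.lstsq(A,(P**2).sum(1),rcond=None)[0];c=s[:2];print("centre",c,"r",np.sqrt(s[2]+c@c))
print(np.degrees(np.arctan2(*(P-c).T[::-1])),np.linalg.norm(P-c,axis=1))
g=atz(T,(437,119),.205)-atz(T,(220,141),.205);print("station yaw",np.degrees(np.arctan2(g[1],g[0]))+90)
for p in [(545,192),(632,215),(603,330),(512,305)]: print("tray",atz(T,p,.045))
def crop(f,x,y,w,n):
    im=f["image"][:,:,::-1][y:y+int(w*.75),x:x+w]; cv2.imwrite(n,cv2.resize(im,(800,600),interpolation=cv2.INTER_CUBIC))
crop(T,165,85,160,"pics/ct.png");crop(S,180,180,160,"pics/cs.png")
E
```

```text
post A [0.703 0.343 0.108] err 0.0021 depthT [0.7   0.342 0.117] S [0.708 0.348 0.13 ]
post B [0.745 0.185 0.106] err 0.0048 depthT [0.715 0.181 0.205] S [0.751 0.192 0.13 ]
post C [0.629 0.068 0.107] err 0.0035 depthT [0.624 0.069 0.124] S [0.634 0.075 0.124]
post D [0.471 0.109 0.113] err 0.0003 depthT [0.469 0.109 0.131] S [0.476 0.115 0.125]
post E [0.428 0.268 0.11 ] err 0.0013 depthT [0.427 0.265 0.13 ] S [0.434 0.274 0.126]
post F [0.544 0.386 0.106] err 0.0010 depthT [0.541 0.382 0.129] S [0.551 0.39  0.125]
hub [0.589 0.228 0.059] err 0.0015 depthT [0.589 0.227 0.064] S [0.589 0.229 0.06 ]
cap tipped [0.606 0.175 0.08 ] err 0.0019 depthT [0.602 0.174 0.099] S [0.61  0.18  0.096]
s a [0.542 0.319 0.154] err 0.0010 depthT [0.54  0.317 0.169] S [0.546 0.324 0.167]
s b [0.498 0.215 0.156] err 0.0003 depthT [0.497 0.214 0.169] S [0.501 0.219 0.166]
s c [0.555 0.121 0.154] err 0.0011 depthT [0.553 0.121 0.169] S [0.558 0.127 0.165]
roll [0.401 0.012 0.035] err 0.0019 depthT [0.403 0.009 0.003] S [0.392 0.002 0.015]
tipped base edge [0.696 0.218 0.074] err 0.0181 depthT [0.694 0.20
[... 354 characters left out ...]
036 0.208] S [0.643 0.044 0.205]
tray UL [ 0.701 -0.151  0.238] err 0.0676 depthT [ 0.725 -0.168  0.039] S [ 0.687 -0.334  0.039]
tray UR [ 0.581 -0.2    0.257] err 0.1671 depthT [ 0.684 -0.341  0.041] S [ 0.466 -0.281  0.031]
tray LR [ 0.443 -0.318 -0.259] err 0.1094 depthT [ 0.456 -0.282  0.038] S [ 0.506 -0.102  0.022]
tray LL [ 0.614 -0.18  -0.106] err 0.2233 depthT [ 0.502 -0.108  0.013] S [ 0.728 -0.162  0.021]
centre [0.582 0.226] r 0.16098831379191972
[  44.785  -14.614  -75.308 -134.055  165.802  104.969] [0.162 0.16  0.161 0.162 0.16  0.161]
station yaw 7.3150695712668465
tray [ 0.723 -0.167  0.045]
tray [ 0.683 -0.34   0.045]
tray [ 0.455 -0.281  0.045]
tray [ 0.499 -0.104  0.045]
```

View pics/ct.png

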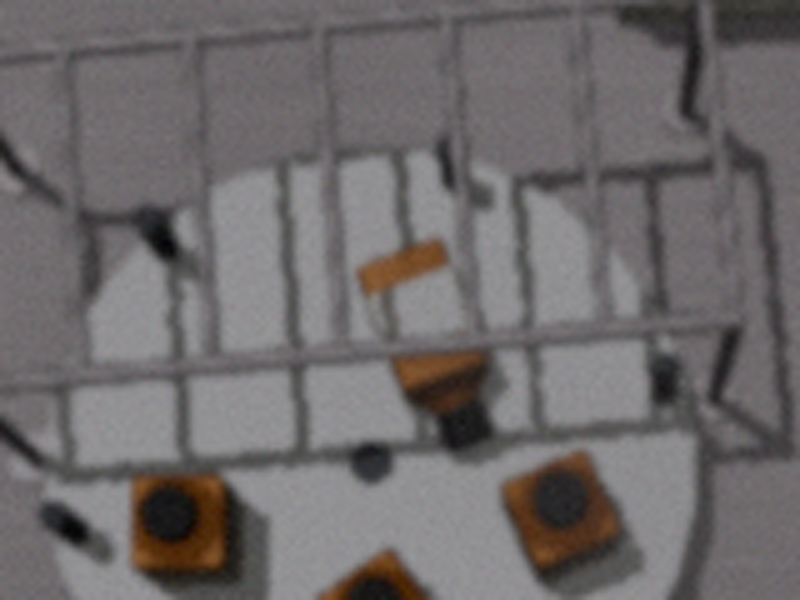

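In the crop the fallen bottle has its base edge at about (402,262) and its cap at (465,425). It is the only amber bottle lying down, and it sits under the guard. Measured heights fit the text: post tops 0.125–0.13, cap tops 0.167, bars 0.207. The plan is to straddle post D (320 mm from the tray side, open half) and carry it clockwise by about 116°.

```bash
cat > arc.py <<'E'
from plant import robot
import numpy as np
C=np.array([.5855,.229]); Z=.118
def pose(deg,z=Z,r=.165):
    a=np.radians(deg); return [C[0]+r*np.cos(a),C[1]+r*np.sin(a),z],[np.pi,0,a]
E
python3 - <<'E'
from arc import *
for d in (226,197,168,139,110):
    print(d,robot.inverse_kinematics(*pose(d)))
p,o=pose(226)
robot.move_straight([.168,-.654,.32])
robot.grip(.4)
robot.goto(p[:2]+[.30],o)
hit=robot.move_straight(p,vel=.1,contact_N=6)
s=robot.sense(); print(hit,s["t"],s["tcp_pos"],s["tcp_rot"],s["wrist_force"],s["opening"])
E
```

```text
226 [ 0.57392751  0.61202544 -1.17413665  2.05701135  0.70729143  0.95365874
  1.39039059]
197 [ 0.3045622   0.47407413 -0.98725854  2.10295073  0.5375789   0.83903435
  0.86061087]
168 [ 0.08254471  0.50588178 -0.9209305   2.02954054  0.53265899  0.86288068
  0.2223761 ]
139 [-0.06740336  0.60109085 -0.87270558  1.86830201  0.56598592  0.94061341
 -0.34722405]
110 [-0.21923752  0.66088089 -0.6974262   1.67318335  0.49104435  0.98997536
 -0.73997702]
False 6.175 [0.47121852 0.11037826 0.11843325] [-3.14092245e+00  7.07633799e-04 -2.33889685e+00] [0.02598743 0.06986585 0.42430889] 0.4014892100376103
```

Run:
```python
from arc import *
import cv2
for d in (206,186,166,147,128,110):
    p,o=pose(d); hit=robot.move_straight(p,vel=.08,attitude=o,contact_N=15)
    s=robot.sense(); print(d,hit,s["t"],s["tcp_pos"],s["wrist_force"])
    if hit: break
f=robot.grab_frame("top")
cv2.imwrite("pics/arc.png",cv2.resize(f["image"][:,:,::-1],(800,600),interpolation=cv2.INTER_CUBIC))
```

```text
206 False 7.0417 [0.43744982 0.15641324 0.11809444] [-0.3067654   0.03148663 -0.47727169]
186 False 7.9083 [0.42161233 0.21111114 0.1178752 ] [0.16296944 0.2505356  0.28541466]
166 False 8.775 [0.42541401 0.26809651 0.11781491] [-0.3604433   0.15336074 -0.18427532]
147 False 9.6083 [0.4469163  0.31809    0.11783495] [-0.72484114  0.51335727 -0.20649913]
128 False 10.4417 [0.48351529 0.35835958 0.1178295 ] [-0.18364746 -0.0543623   0.25697662]
110 False 11.2333 [0.52864785 0.38370857 0.11782856] [ 0.25052025 -0.74456816 -0.75536724]
```

View pics/arc.png

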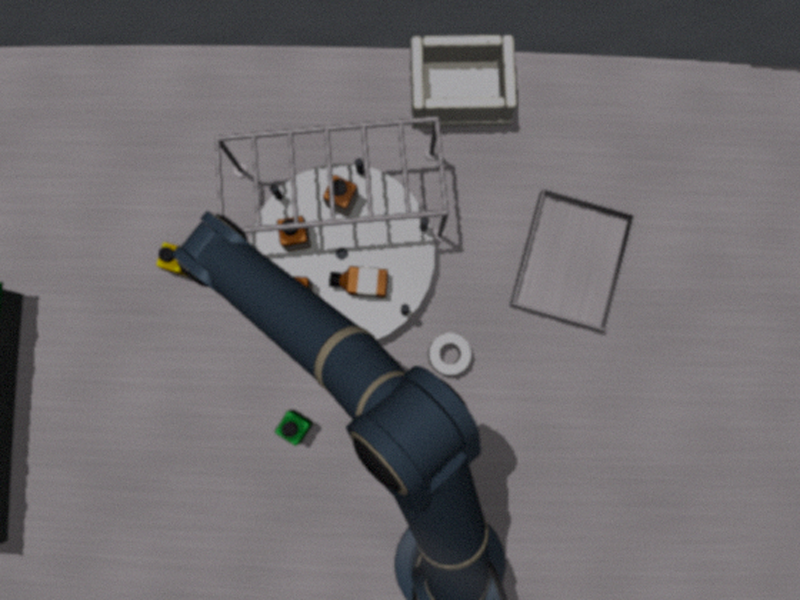

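The picture shows that the deck turned as intended: the fallen bottle is now in the open at (366,282), cap at (336,280), and the standers are upright. I'll withdraw and measure it from both views.

Run:
```python
from arc import *
import cv2,pickle
robot.sleep(.5)
p,o=pose(110,.30); robot.move_straight(p,vel=.12)
robot.grip(1.0)
robot.goto([.50,-.25,.34],[np.pi,0,np.radians(80)])
for n in("top","scene"):
    f=robot.grab_frame(n); pickle.dump(f,open(f"pics/{n}1.pkl","wb"))
    x,y=(170,95) if n=="top" else (190,180)
    cv2.imwrite(f"pics/{n}1.png",cv2.resize(f["image"][y:y+120,x:x+160,::-1],(800,600),interpolation=cv2.INTER_CUBIC))
print(robot.sense()["t"])
```

```text
16.375
```

View pics/top1.png

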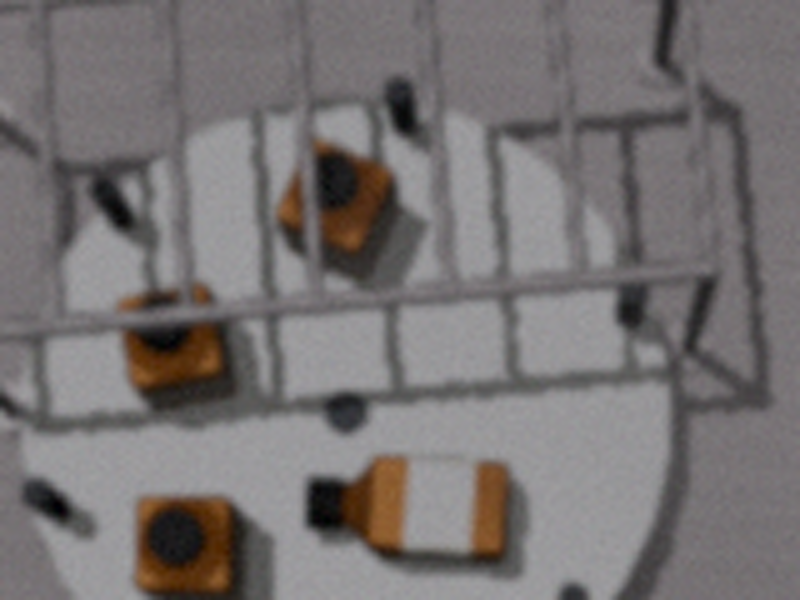

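View pics/scene1.png

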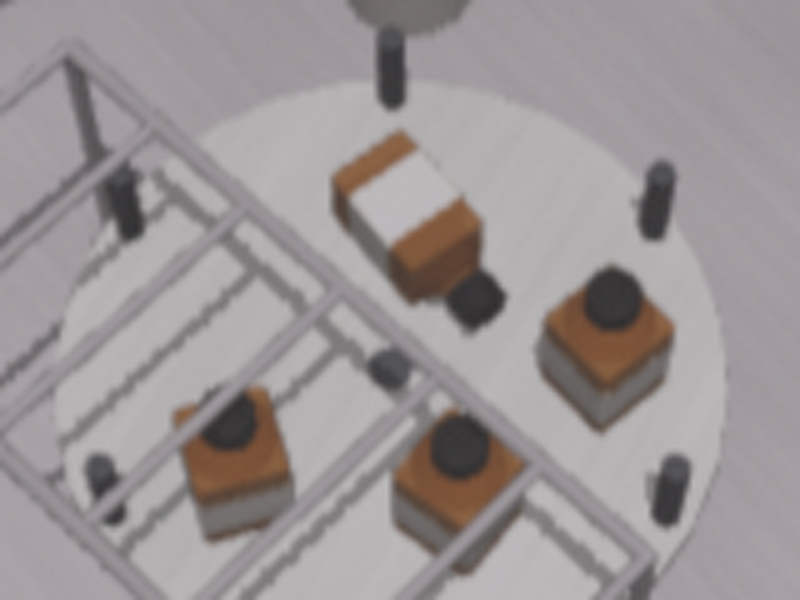

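Both crops show the bottle clear of the guard with all three standers upright. Top-face corners in the top crop: base (508,463) and (503,555), shoulder (378,457) and (368,549). In the scene crop: base (332,183) and (402,131), shoulder (391,252) and (481,220).

Run:
```python
from h import *
np.set_printoptions(precision=3,suppress=True)
T=pickle.load(open("pics/top1.pkl","rb"));S=pickle.load(open("pics/scene1.pkl","rb"))
def v(p,o): # 5x crop -> 800 view
    return ((np.array(p)+.5)/5+np.array(o))/.7-.5
t=[(508,463),(503,555),(368,549),(378,457)]; s=[(332,183),(402,131),(481,220),(391,252)]
A=[];B=[];X=[]
for a,b in zip(t,s):
    a=v(a,(170,95));b=v(b,(190,180)); x,e=tri(T,a,S,b)
    A.append(atz(T,a,.11));B.append(atz(S,b,.11));X.append(x);print(x,"%.4f"%e,A[-1],B[-1])
for P in (A,B,X):
    P=np.array(P);d=(P[2]+P[3]-P[0]-P[1])/2;print("c",P.mean(0),"len",np.linalg.norm(d),"dir",np.degrees(np.arctan2(d[1],d[0])))
print("depth centre",depth(T,v((440,507),(170,95))),depth(S,v((405,195),(190,180))))
print("cap T",atz(T,v((322,502),(170,95)),.098),"S",atz(S,v((476,285),(190,180)),.096))
# tray rim in scene at .045 for cross check
for p in [(182,206),(281,171),(315,235),(211,274)]: print("trayS",atz(S,p,.045))
```

```text
[0.556 0.137 0.097] 0.0014 [0.555 0.136 0.11 ] [0.56  0.143 0.11 ]
[0.507 0.138 0.099] 0.0002 [0.506 0.137 0.11 ] [0.511 0.142 0.11 ]
[0.509 0.208 0.101] 0.0027 [0.507 0.208 0.11 ] [0.513 0.21  0.11 ]
[0.559 0.201 0.115] 0.0108 [0.556 0.205 0.11 ] [0.561 0.195 0.11 ]
c [0.531 0.172 0.11 ] len 0.0697825610327036 dir 88.99201712125965
c [0.536 0.173 0.11 ] len 0.0598071210856416 dir 88.40723204168287
c [0.533 0.171 0.103] len 0.06794622977461227 dir 88.00383096670174
depth centre [0.53  0.171 0.111] [0.534 0.173 0.109]
cap T [0.533 0.235 0.098] S [0.535 0.233 0.096]
trayS [ 0.688 -0.33   0.045]
trayS [ 0.471 -0.271  0.045]
trayS [ 0.513 -0.088  0.045]
trayS [ 0.732 -0.147  0.045]
```

Run:
```python
from plant import robot
import numpy as np,cv2
o=[np.pi,0,np.radians(88.5)]; g=[.533,.173]; o2=[np.pi,0,np.radians(77)]; q=[.592,-.233]
def st(n): s=robot.sense(); print(n,round(s["t"],2),s["tcp_pos"],s["wrist_force"].round(2),round(s["opening"],3),round(s["gripper_force"],1))
robot.goto(g+[.28],o)
hit=robot.move_straight(g+[.080],vel=.1,contact_N=5); st(hit)
if not hit:
    robot.grip(0,30); st("grip")
    robot.move_straight(g+[.26],vel=.08); robot.sleep(.3); st("lift")
    if robot.sense()["opening"]>.4:
        robot.goto(q+[.26],o2); st("over")
        f=robot.grab_frame("top")
        cv2.imwrite("pics/over.png",cv2.resize(f["image"][:,:,::-1],(800,600)))
```

```text
False 20.1 [0.53331538 0.17308447 0.08046392] [ 0.38 -0.35 -1.17] 1.002 0.0
grip 20.52 [0.53331451 0.17303189 0.08031696] [-0.47 -0.36  2.06] 0.578 32.6
lift 23.23 [0.53297922 0.17302421 0.25994038] [ 0.78  0.45 -2.28] 0.582 32.3
over 24.74 [ 0.59272832 -0.23033322  0.26015036] [ 0.16 -0.02 -1.79] 0.582 32.2
```

View pics/over.png

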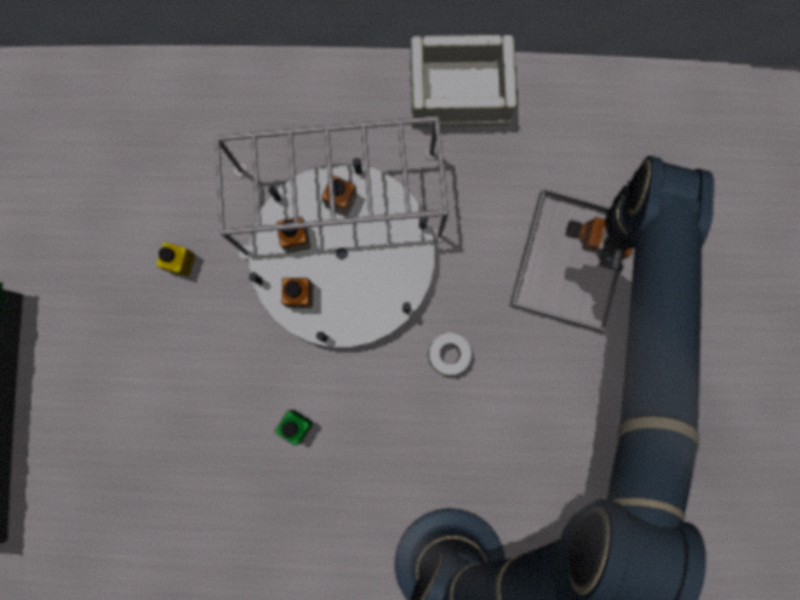

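The picture shows the bottle held level, cap at (573,230), over the tray, with the standers and roll undisturbed. The height displaces its image outwards. I'll lower it now.

Run:
```python
from plant import robot
import numpy as np,cv2
q=[.592,-.233]
def st(n): s=robot.sense(); print(n,round(s["t"],2),s["tcp_pos"],s["wrist_force"].round(2),round(s["opening"],3))
robot.move_straight(q+[.06],vel=.1); st("low")
hit=robot.move_straight(q+[.021],vel=.03,contact_N=4); st(hit)
if robot.sense()["tcp_pos"][2]<.035:
    robot.grip(1.0); robot.sleep(.3); st("rel")
    robot.move_straight(q+[.25],vel=.1)
    robot.goto([.35,-.5,.3],[np.pi,0,np.radians(40)]); st("end")
    f=robot.grab_frame("top")
    cv2.imwrite("pics/end.png",cv2.resize(f["image"][:,:,::-1],(800,600)))
```

```text
low 26.94 [ 0.59236132 -0.23310483  0.06057465] [ 0.89 -0.22 -2.19] 0.585
True 28.02 [ 0.59176826 -0.23294219  0.0242466 ] [-0.79  0.54  4.42] 0.585
rel 28.77 [ 0.59045565 -0.23254574  0.0228799 ] [ 0.29 -0.19 -0.05] 1.002
end 32.57 [ 0.35203469 -0.49843047  0.29966744] [-0.12  0.26 -0.04] 0.997
```

View pics/end.png

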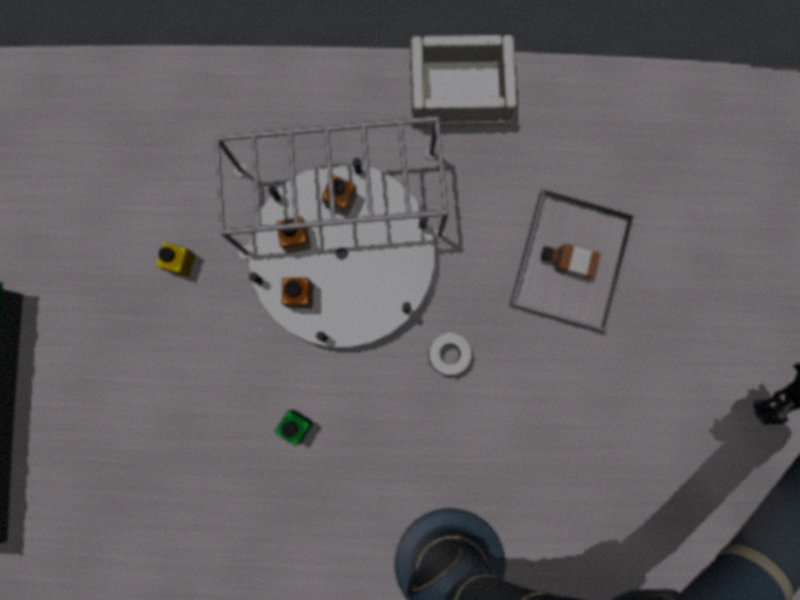

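The bottle lies on its side in the tray at (575,260). The standers are upright, the deck is still, and the roll is unmoved at (451,354).

```bash
python3 -c "
from plant import robot
print(robot.close_job())"
```

```text
the job is handed in; nothing more can be done
None
```

The job is handed in (no verdict was returned): the last picture shows the fallen bottle on its side in the steel tray, the three standers upright on the still turntable, and the label roll where it was.

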